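# Hold a setup block home in the corner of a locating nest

### The arm

A 6-joint arm with a two-finger parallel gripper is mounted at the origin on the work surface; the furniture and walls round the work are solid. World frame = base frame: x ahead of the robot, y to its left, z up, the work surface at z = 0. Lengths are in m, angles in rad, forces in N, time in s.
With the tool pointing down it reaches from about 0.3 to 0.95 m from the base axis. Payload 3.1 kg.
Tool frame: the origin (TCP) lies at the very end of the fingers, on their centre line; the grasp point (between the pads) lies 19 mm behind it (bot.pinch_z is the distance from the TCP to the grasp point, in m); z points along the fingers, y is the line along which they close (so a half turn about z gives the same grasp; the last joint's range is limited). The gripper opens to 85 mm and grips with 20 to 120 N. Pads are 22 mm wide; open, the fingers measure 114 mm over their backs; the gripper's body (76 mm by 85 mm) begins 54 mm behind the grasp point. The pads swing forward as they close: fully open they stand 13 mm farther back than shut.
Start: joints at [-1.314, 0.308, 1.634, -0, 1.2, -0.07], TCP at [0.201, -0.592, 0.203] pointing down, gripper open.
Joint ranges: [-3.06, 3.06], [-0.79, 1.96], [0.05, 2.63], [-1.19, 4.34], [0.05, 2.64], [-2.94, 2.94]. Speed limits (rad/s): [2.79, 2.79, 3.14, 3.14, 3.14, 3.14].

### API

Orientations are given as a rotation vector (axis times angle).
In Python, from station import bot, snapshot, hand_in gives the robot as it stands. The module is installed in compiled form; this text tells all that it offers.
- The arm moves only by the shell command python3 -m handwheel 'ROWS' [FORCE]. ROWS is JSON, a list of rows, each an object with "hand": the closure, from 0 (fully open) to 1 (shut); "dp": the shift along the tool's x, y, z in m, a list of three; "roll": the turn about the tool's z in degrees. In form: [{"hand": hand, "dp": [tx, ty, tz], "roll": roll}, ...]. A call has exactly 8 rows; each row is the pose to reach, as a shift and turn from the pose commanded when the call began, along the tool's axes at that moment; what a row does not reach only later rows make up. A row lasts 1/12 s, in which the tool goes at most 41.7 mm and 7.16 degrees, less where a joint would pass 70% of its speed; a pose out of reach is approached as far as the arm can. A call with a gripper value outside its range is refused whole. The fingers move at their own pace and stop on an object; FORCE is the grip in N (left out, the last holds). Time passes only in rows, so rows that repeat a pose let the fingers close, or fill a call up. It gives the time, the measured TCP pose, the force, the opening and the grip force at its end, in the units of the state.
- bot.sense(): the state, without advancing time (a new reading comes with each control period).
- snapshot(name): name is "side" or "top"; returns a dict with "frame" (400x640x3 uint8, blue, green, red), "depth" (400x640 float32, m along the optical axis (not along the pixel's ray), 0 where there is no reading), "fov_y" (degrees; the focal length in pixels is half the picture's height over the tangent of half this angle, whatever the lens; pixels are square), "cx", "cy" (the principal point, pixels), "view" (4x4, takes a point from world to camera coordinates). Camera axes: x right, y down, z forward; pixel columns grow to the right and rows downward; lengths in m; the calibration is good to about 2 mm. A picture is of the moment at which its call begins.
- hand_in(): hands the job in; it is judged then, once.
The state is a dict: "time_s": time; "joints": joint angles; "qvel": joint speeds; "tau": joint torques, N m; "tcp_pos": TCP position; "ee_rot": TCP orientation; "wrist_force": force on the tool from outside, world axes, zero at the start; "ft_torque": the same for the moment, N m; "gripper_width": finger opening in m; "grasp_force": force on a finger pad.
Only numpy, scipy, OpenCV 4.12 (cv2) and the standard library are available. Lean on these libraries where they do the work, as an engineer would, in place of code of your own. Each camera call takes 0.05 s, during which the arm holds its last target. There are 200 camera calls.

### The job

Pick up the steel setup block with the cross holes and stand it, upright as it is now, on the base plate of the locating nest, its long side against the long fence and its end against the short fence. Press it fully home into the corner so that it sits flat on the plate and flush against both fences at once, and finish while still holding it there with the fingers, pushing firmly on both fences: do not let go. Leave the vee block, the ring gauge and the grease tin where they are.

Things in the scene. Friction and masses are not known exactly. Their poses are not given: they have to be found in the camera images.
- block: The part: bright ground steel setup block with rows of dark cross holes, 26 (x) x 76 (y) x 51 (z) mm, about 0.7 kg, standing loose on the bench on a 26 x 76 mm face. Origin: centre of its underside; z up, y along the 76 mm length. The two ends look alike and either may go to the short fence. Grasp from above across the 26 mm thickness (x).
- nest: Locating nest, fixed to the bench: aluminium base plate 120 (x) x 150 (y) x 12 (z) mm with two steel fences in an L on it. Origin: centre of the plate's underside, on the bench top; z up. Plate top 12 mm above the bench; fence tops 18 mm above the plate, so higher fingertips pass over them. The nest is open towards its own -x and -y.
- long_fence: Long fence, steel bar 15 (x) x 114 (y) x 18 (z) mm, along the plate's +x edge, axes parallel to the nest's. Origin: centre of its underside, at x = 47.5, y = -13, z = 12 mm in the nest's frame. Its locating face looks to the nest's -x and lies at nest x = 40 mm. Rigid.
- short_fence: Short fence, steel bar 79 (x) x 15 (y) x 18 (z) mm, along the plate's +y edge, axes parallel to the nest's. Origin: centre of its underside, at x = -5.5, y = 57.5, z = 12 mm in the nest's frame. Its locating face looks to the nest's -y and lies at nest y = 50 mm. It stops 6 mm short of the long fence's face (chip relief gap). Rigid.
- corner (a point): The corner point in which the two locating faces would meet, at plate-top height: x = 40, y = 50, z = 12 mm in the nest's frame. The block fully home has the centre of its underside 13 mm to the nest's -x and 38 mm to its -y of this point, its length parallel to the nest's y.
- v_block: Bystander: hardened steel vee block, 50 x 50 x 45 mm, loose on the bench. Origin: centre of its underside.
- ring_gauge: Bystander: plain steel ring gauge, 60 mm across, 18 mm high, lying loose on the bench. Origin: centre of its underside.
- grease_tin: Bystander: round tin, 70 mm across, 37 mm high, loose on the bench. Origin: centre of its underside.
Things that resemble listed ones, but are neither listed nor needed, are in the scene too. What is shaped like the block but purple is not meant.

How it is judged:
By the outcome, as a careful person would: the job done as asked, in the order asked, and still so for the second after the job is handed in, while the arm keeps its last pose, push and grip.
It also fails if it takes over 64 s, if anything falls off the work surface, if the arm or the gripper's body presses on something with over 40 N, if the wrist force passes 120 N, or if a joint passes its speed limit or range.

## Working session

There is one attempt and no reset: what is moved stays moved. The work goes in short steps, Python scripts to look and compute and a shell command to move; the robot and the scene stay as the last step left them, time stands still between calls to the robot, and variables do not carry over. Pictures are saved under pics/ and viewed, at most 10 in all, crops included, and the job is handed in when it is done.

```bash
mkdir -p pics; cat > h.py <<'E'
import numpy as np, cv2
from station import bot, snapshot, hand_in
def cam(n):
    s=snapshot(n); s['f']=200/np.tan(np.radians(s['fov_y'])/2); return s
def ray(s,u,v,z):
    T=np.array(s['view']); R=T[:3,:3]; c=-R.T@T[:3,3]
    d=R.T@np.array([(u-s['cx'])/s['f'],(v-s['cy'])/s['f'],1]); return c+d*(z-c[2])/d[2]
def proj(s,p):
    q=np.array(s['view'])@np.r_[p,1]; return q[:2]/q[2]*s['f']+[s['cx'],s['cy']]
def cloud(s):
    T=np.array(s['view']); v,u=np.mgrid[:400,:640]; d=s['depth']
    P=np.stack([(u-s['cx'])/s['f']*d,(v-s['cy'])/s['f']*d,d],-1)
    return (P-T[:3,3])@T[:3,:3]
E
python3 - <<'E'
from h import *
for n in('top','side'):
    s=cam(n); cv2.imwrite(f'pics/{n}0.png',s['frame']); print(n,s['f'],s['cx'],s['cy'],np.round(s['view'],3).tolist())
print(bot.sense(),bot.pinch_z)
E
```

```text
top 406.3874379553171 320.79486252938625 195.41816346221583 [[0.095, -0.996, -0.003, 0.1], [-0.969, -0.091, -0.23, 0.534], [0.229, 0.025, -0.973, 0.974], [0.0, 0.0, 0.0, 1.0]]
side 381.69942014135364 319.35729496440183 196.5123925621009 [[-0.998, -0.062, -0.002, 0.513], [-0.033, 0.563, -0.826, -0.026], [0.052, -0.824, -0.564, 1.111], [0.0, 0.0, 0.0, 1.0]]
{'time_s': 0.1, 'joints': array([-1.31369765e+00,  3.08947305e-01,  1.63507477e+00,  1.87700988e-06,
        1.19970721e+00, -6.97310302e-02]), 'qvel': array([-0.00066976, -0.00231544, -0.00413802, -0.00133953,  0.00169073,
       -0.00036155]), 'tau': array([-8.43115176e-04, -4.16408336e+01, -2.77644682e+01, -1.70640269e-04,
        4.01626574e-03, -2.34627481e-05]), 'tcp_pos': array([ 0.20039902, -0.59113663,  0.20153631]), 'ee_rot': array([-3.09763980e+00, -5.10753847e-01,  3.11017333e-04]), 'wrist_force': array([0.31120809, 0.00412994, 0.42001073]), 'ft_torque': array([-0.04088987,  0.01568413, -0.06084432]), 'grasp_force': 0.0, 'gripper_width': 0.0856362453559113} 0.0187
```

View pics/top0.png

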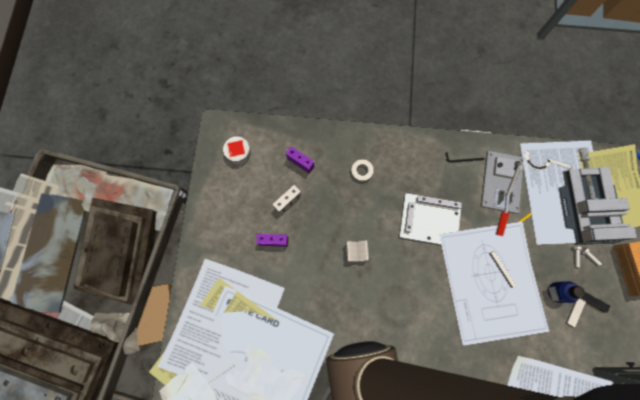

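View pics/side0.png

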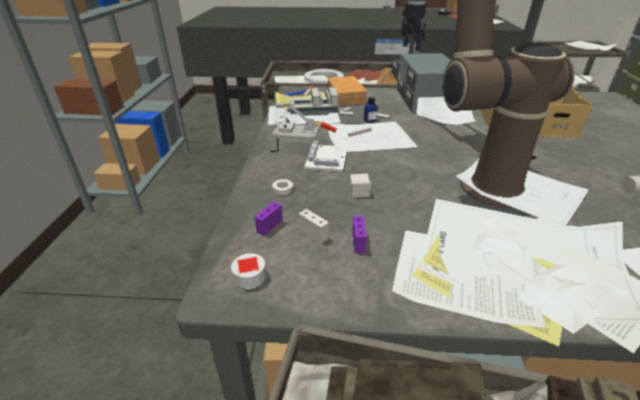

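Views: the top view shows the bright holed block at (287,198), purple lookalikes at (299,160) and (272,240), vee block (357,251), ring (362,170), tin (236,150), and the nest (430,218) with fences on its upper and left edges. The side view shows the block at (313,217) and the nest at (327,155).
Candidates: bright holed block (287,198); purple (299,160) and (272,240), both ruled out by colour; vee block (357,251) ruled out by shape; small pale block (575,313) with no holes, among the clutter. I choose (287,198) and check it in a crop.

```bash
python3 - <<'E'
from h import *
a=cam('top'); b=cam('side')
c1=cv2.resize(a['frame'][170:230,250:325],None,fx=5,fy=5,interpolation=cv2.INTER_CUBIC)
c2=cv2.resize(a['frame'][185:250,395:470],None,fx=5,fy=5,interpolation=cv2.INTER_CUBIC)
c2=c2[:300]
cv2.imwrite('pics/crop1.png',np.hstack([c1,c2]))
np.savez('a.npz',**{k:a[k] for k in a}); 
P=cloud(a)
for nm,(r0,r1,c0,c1_) in dict(block=(175,225,262,318),nest=(185,250,395,468)).items():
    p=P[r0:r1,c0:c1_].reshape(-1,3); f=a['frame'][r0:r1,c0:c1_].reshape(-1,3)
    print(nm,np.histogram(p[:,2],bins=np.arange(-.005,.065,.005)))
    for lo,hi in ((.045,.056),) if nm=='block' else ((.025,.036),(.008,.016)):
        q=p[(p[:,2]>lo)&(p[:,2]<hi)]; 
        if len(q)>5: print(lo,len(q),np.median(q[:,2]),cv2.minAreaRect((q[:,:2]*1000).astype(np.float32)))
    g=a['frame'][r0:r1,c0:c1_].min(2); m=(g>150).astype(np.uint8)
    cs,_=cv2.findContours(m,0,2)
    for c in cs:
        if cv2.contourArea(c)>40:
            z=.051 if nm=='block' else .012
            w=np.array([ray(a,u+c0,v+r0,z)[:2] for u,v in c[:,0]])*1000
            print('mask',cv2.contourArea(c),cv2.minAreaRect(w.astype(np.float32)))
E
```

```text
block (array([1730,  602,   11,   11,   12,   11,   22,   22,   15,   22,  127,
        137,    1,    0]), array([-0.005,  0.   ,  0.005,  0.01 ,  0.015,  0.02 ,  0.025,  0.03 ,
        0.035,  0.04 ,  0.045,  0.05 ,  0.055,  0.06 ,  0.065]))
0.045 265 0.05010573221802505 ((511.0762939453125, 239.47315979003906), (26.666078567504883, 75.4774398803711), 47.40867233276367)
mask 250.5 ((510.7506103515625, 238.68960571289062), (25.406864166259766, 75.282958984375), 48.582183837890625)
nest (array([1288,  558,  593, 1630,  130,   42,  295,  135,    3,    0,    0,
          0,    0,    0]), array([-0.005,  0.   ,  0.005,  0.01 ,  0.015,  0.02 ,  0.025,  0.03 ,
        0.035,  0.04 ,  0.045,  0.05 ,  0.055,  0.06 ,  0.065]))
0.025 431 0.029131029433224678 ((525.0507202148438, -129.32000732421875), (72.83062744140625, 163.22702026367188), 30.620710372924805)
0.008 2155 0.011556305604202656 ((487.2695617675781, -154.76039123535156), (189.3576202392578, 122.03138732910156), 78.72528839111328)
mask 2691.0 ((489.85443115234375, -155.9161376953125), (176.76846313476562, 133.82579040527344), 85.46649932861328)
```

View pics/crop1.png

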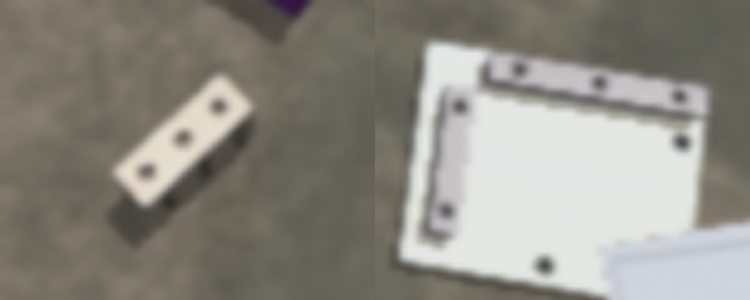

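The crop confirms it: the bright block with three dark holes on top (top-view pixel (287,198)). The nest's long fence runs along the upper edge and the short fence along the left, so the corner is at the upper left, about (412,200).

```bash
cat >> h.py <<'E'
from scipy.spatial.transform import Rotation as Ro
def plan(p,yaw,st=None):
    """dp (mm, tool axes) and roll (deg) to TCP p with closing axis at world angle yaw (mod 180)"""
    st=st or bot.sense(); R=Ro.from_rotvec(st['ee_rot']).as_matrix()
    dp=R.T@(np.array(p)-st['tcp_pos'])*1000
    cur=np.degrees(np.arctan2(R[1,1],R[0,1])); r=-((yaw-cur+90)%180-90)
    print('dp',np.round(dp,1),'roll',round(r,1),'yaw now',round(cur,1),'tilt',np.round(np.degrees(np.arccos(-R[2,2])),2),'j6',st['joints'][5])
E
python3 - <<'E'
from h import *
a=dict(np.load('a.npz')); P=cloud(a)
z=P[...,2]; m=np.zeros((400,640),np.uint8); m[185:250,395:468]=((z>.024)&(z<.036))[185:250,395:468]
m=cv2.morphologyEx(m,cv2.MORPH_OPEN,np.ones((2,2)))
n,l,s,c=cv2.connectedComponentsWithStats(m,connectivity=4)
for i in range(1,n):
    if s[i,4]>40:
        q=P[l==i]; print(s[i],np.median(q[:,2]),cv2.minAreaRect((q[:,:2]*1000).astype(np.float32)))
        # same from image pixels rays at z=.03
        v,u=np.where(l==i); w=np.array([ray(a,x,y,.03)[:2] for x,y in zip(u,v)])*1000
        print('   rays',cv2.minAreaRect(w.astype(np.float32)), 'median',np.median(w,0),'mean',w.mean(0))
        cc=np.cov((q[:,:2]).T); e,V=np.linalg.eigh(cc); print('   pca deg',np.degrees(np.arctan2(V[1,1],V[0,1])))
# plate corners by hand pixel at z=.012
for uv in ((405,193.4),(400,237),(461.6,202)): print('plate',uv,ray(a,*uv,.012)*1000)
print('bench z',np.median(z[200:240,310:340]))
plan([.511,.239,.12],48)
E
```

```text
[418 197  44  12 257] 0.028451030537375337 ((541.3458862304688, -165.89340209960938), (122.75861358642578, 17.0186767578125), 88.10346221923828)
   rays ((539.6800537109375, -160.63795471191406), (113.01234436035156, 16.543928146362305), 85.23193359375) median [ 539.83895229 -161.46675982] mean [ 539.82255241 -160.86088881]
   pca deg 85.93595176821135
[406 203  10  30 181] 0.028800329151376588 ((395.764892578125, -5.0916595458984375), (54.7362060546875, 336.605712890625), 49.86456298828125)
   rays ((492.9424133300781, -86.9280776977539), (15.54408073425293, 79.50444793701172), 85.45674133300781) median [492.15846047 -86.81508175] mean [492.68869755 -86.94795067]
   pca deg 147.06579098908182
plate (405, 193.4) [560.60464182 -72.65545297  12.        ]
plate (400, 237) [442.18587557 -65.1721842   12.        ]
plate (461.6, 202) [ 551.15918142 -223.79857511   12.        ]
bench z -0.0012017539457767762
dp [ 560.7 -686.6   83. ] roll 60.7 yaw now -71.3 tilt 0.09 j6 -0.06969203702321744
```

```bash
python3 -m handwheel '[{"hand":0,"dp":[0.024,-0.029,0],"roll":-5},{"hand":0,"dp":[0.048,-0.058,0],"roll":-10},{"hand":0,"dp":[0.072,-0.087,0],"roll":-15},{"hand":0,"dp":[0.096,-0.116,0],"roll":-20},{"hand":0,"dp":[0.120,-0.145,0],"roll":-25},{"hand":0,"dp":[0.144,-0.174,0],"roll":-30},{"hand":0,"dp":[0.168,-0.203,0],"roll":-35},{"hand":0,"dp":[0.190,-0.230,0],"roll":-40}]'
python3 -c "
from h import *
plan([.511,.239,.12],48)"
```

```text
time_s: 0.87
tcp_pos: [0.3069, -0.311, 0.2025]
ee_rot: [-2.735, -1.546, -0.001]
wrist_force: [0.9, -0.6, 0.2]
gripper_width: 0.0855
grasp_force: 0.0
dp [ 576.4 -108.8   82.8] roll -79.0 yaw now -31.0 tilt 0.03 j6 -0.3503442698409491
```

```bash
python3 -m handwheel '[{"hand":0,"dp":[0.036,-0.007,0],"roll":-5},{"hand":0,"dp":[0.072,-0.014,0],"roll":-10},{"hand":0,"dp":[0.108,-0.020,0],"roll":-15},{"hand":0,"dp":[0.144,-0.027,0],"roll":-20},{"hand":0,"dp":[0.180,-0.034,0],"roll":-25},{"hand":0,"dp":[0.216,-0.041,0],"roll":-30},{"hand":0,"dp":[0.252,-0.048,0],"roll":-35},{"hand":0,"dp":[0.288,-0.054,0],"roll":-40}]'
python3 -c "
from h import *
plan([.511,.239,.12],48)"
```

```text
time_s: 1.53
tcp_pos: [0.4102, -0.0371, 0.2028]
ee_rot: [2.04, 2.388, 0.0]
wrist_force: [1.2, -1.3, 0.2]
gripper_width: 0.0853
grasp_force: 0.0
dp [257.  142.6  82.8] roll -39.0 yaw now 9.0 tilt 0.04 j6 -0.35252946244650435
```

```bash
python3 -m handwheel '[{"hand":0,"dp":[0.032,0.018,0.01],"roll":-5},{"hand":0,"dp":[0.064,0.036,0.02],"roll":-10},{"hand":0,"dp":[0.096,0.053,0.03],"roll":-15},{"hand":0,"dp":[0.128,0.071,0.04],"roll":-20},{"hand":0,"dp":[0.160,0.089,0.05],"roll":-25},{"hand":0,"dp":[0.192,0.107,0.06],"roll":-30},{"hand":0,"dp":[0.224,0.124,0.07],"roll":-35},{"hand":0,"dp":[0.254,0.141,0.08],"roll":-39}]'
python3 -m handwheel '[{"hand":0,"dp":[0,0,0],"roll":0},{"hand":0,"dp":[0,0,0],"roll":0},{"hand":0,"dp":[0,0,0],"roll":0},{"hand":0,"dp":[0,0,0],"roll":0},{"hand":0,"dp":[0,0,0],"roll":0},{"hand":0,"dp":[0,0,0],"roll":0},{"hand":0,"dp":[0,0,0],"roll":0},{"hand":0,"dp":[0,0,0],"roll":0}]'
python3 - <<'E'
from h import *
plan([.511,.239,.024],48)
s=cam('side'); P=cloud(s)
# side check of block: bright top pixels
q0=proj(s,[.511,.239,.051]); print(q0)
cv2.imwrite('pics/s1.png',cv2.resize(s['frame'][120:300,220:420],None,fx=3.5,fy=3.5,interpolation=cv2.INTER_CUBIC))
r0,r1,c0,c1=int(q0[1])-30,int(q0[1])+30,int(q0[0])-35,int(q0[0])+35
p=P[r0:r1,c0:c1].reshape(-1,3); f=s['frame'][r0:r1,c0:c1].reshape(-1,3)
k=(p[:,2]>.044)&(p[:,2]<.056)&(f.min(1)>140)
print(k.sum(),cv2.minAreaRect((p[k,:2]*1000).astype(np.float32)))
E
```

```text
time_s: 2.2
tcp_pos: [0.511, 0.2356, 0.122]
ee_rot: [-1.126, -2.933, 0.0]
wrist_force: [0.2, -0.6, 0.7]
gripper_width: 0.0853
grasp_force: 0.0
time_s: 2.87
tcp_pos: [0.5111, 0.2329, 0.1232]
ee_rot: [1.134, 2.929, 0.001]
wrist_force: [-0.0, 0.2, -1.0]
gripper_width: 0.0853
grasp_force: 0.0
dp [ 4.2  4.3 99.2] roll -0.3 yaw now 47.7 tilt 0.05 j6 -0.481744984220412
[314.46145066 217.23920259]
237 ((514.4357299804688, 240.5192108154297), (26.751007080078125, 77.17572021484375), 50.60416793823242)
```

View pics/s1.png

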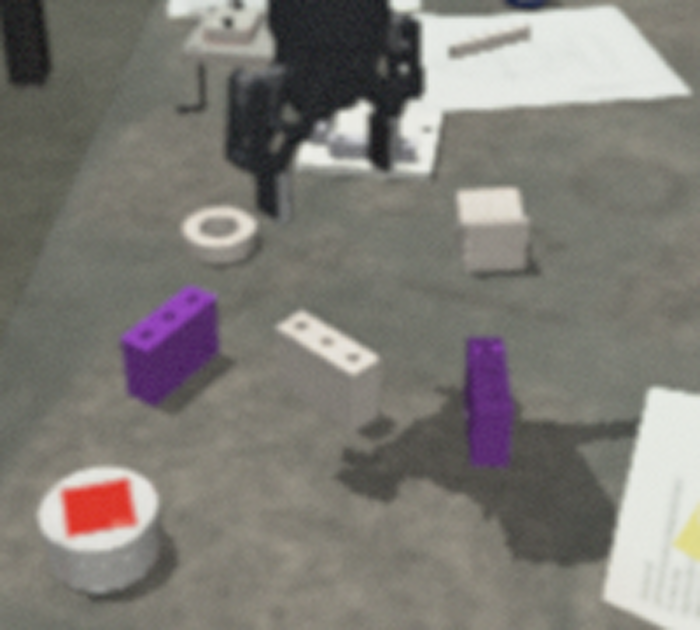

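The side view agrees with the top: the fingers are over the bright block and nothing is in their way. I'll descend around it.

```bash
python3 -m handwheel '[{"hand":0,"dp":[0.0035,0.006,0],"roll":-1.3},{"hand":0,"dp":[0.0035,0.006,0.02],"roll":-1.3},{"hand":0,"dp":[0.0035,0.006,0.04],"roll":-1.3},{"hand":0,"dp":[0.0035,0.006,0.06],"roll":-1.3},{"hand":0,"dp":[0.0035,0.006,0.08],"roll":-1.3},{"hand":0,"dp":[0.0035,0.006,0.09],"roll":-1.3},{"hand":0,"dp":[0.0035,0.006,0.098],"roll":-1.3},{"hand":0,"dp":[0.0035,0.006,0.098],"roll":-1.3}]'
python3 -m handwheel '[{"hand":0.3,"dp":[0,0,0],"roll":0},{"hand":0.4,"dp":[0,0,0],"roll":0},{"hand":0.5,"dp":[0,0,0],"roll":0},{"hand":0.6,"dp":[0,0,0],"roll":0},{"hand":0.7,"dp":[0,0,0],"roll":0},{"hand":0.8,"dp":[0,0,0],"roll":0},{"hand":0.9,"dp":[0,0,0],"roll":0},{"hand":1,"dp":[0,0,0],"roll":0}]' 60
python3 -m handwheel '[{"hand":1,"dp":[0,0,0],"roll":0},{"hand":1,"dp":[0,0,0],"roll":0},{"hand":1,"dp":[0,0,0],"roll":0},{"hand":1,"dp":[0,0,0],"roll":0},{"hand":1,"dp":[0,0,0],"roll":0},{"hand":1,"dp":[0,0,0],"roll":0},{"hand":1,"dp":[0,0,0],"roll":0},{"hand":1,"dp":[0,0,0],"roll":0}]' 80
```

```text
time_s: 3.58
tcp_pos: [0.5112, 0.2401, 0.0231]
ee_rot: [-1.098, -2.941, 0.003]
wrist_force: [0.3, -0.8, 0.3]
gripper_width: 0.0853
grasp_force: 0.0
time_s: 4.25
tcp_pos: [0.5124, 0.2403, 0.0248]
ee_rot: [1.1, 2.943, 0.0]
wrist_force: [-0.3, 0.8, -0.1]
gripper_width: 0.0004
grasp_force: 0.0
time_s: 4.92
tcp_pos: [0.5124, 0.2403, 0.0247]
ee_rot: [-1.1, -2.943, 0.0]
wrist_force: [-0.4, 1.0, 0.2]
gripper_width: 0.0001
grasp_force: 0.0
```

```bash
python3 - <<'E'
from h import *
s=cam('side'); a=cam('top')
c1=cv2.resize(s['frame'][160:270,260:370],(400,400),interpolation=cv2.INTER_CUBIC)
c2=cv2.resize(a['frame'][140:250,235:345],(400,400),interpolation=cv2.INTER_CUBIC)
cv2.imwrite('pics/g1.png',np.hstack([c1,c2])); st=bot.sense()
print(proj(s,st['tcp_pos']),proj(a,st['tcp_pos']))
E
```

```text
[313.97504665 226.18885693] [286.49156727 199.16671   ]
```

View pics/g1.png

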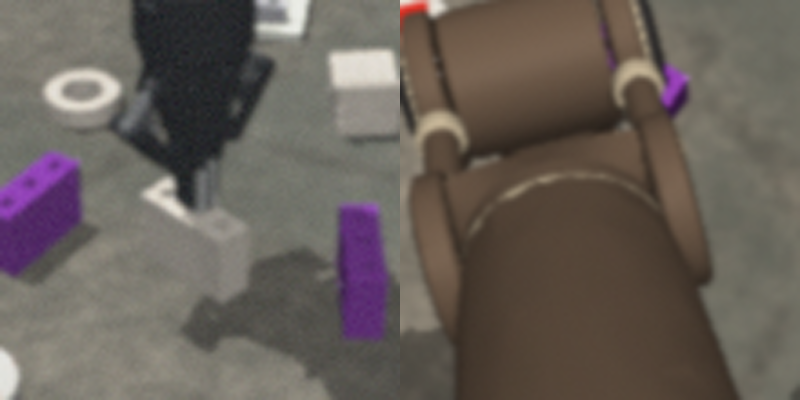

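The fingers are fully shut (tips at about (205,212) in the left crop, mid top face) and the block still stands between them and the bench. The tips look to be above the block, higher than the TCP reading says, so I'll measure that.

```bash
python3 - <<'E'
from h import *
s=cam('side'); P=cloud(s); st=bot.sense()
g=s['frame'].max(2)
for v in range(205,232,2):
    print(v,[(u,int(g[v,u]),*np.round(P[v,u]*1000).astype(int)) for u in (308,311,314,317,320)])
print(st['tcp_pos'],proj(s,st['tcp_pos']), proj(s,[.5124,.2403,.055]))
E
```

```text
205 [(308, 43, np.int64(454), np.int64(962), np.int64(606)), (311, 38, np.int64(517), np.int64(254), np.int64(97)), (314, 45, np.int64(510), np.int64(256), np.int64(99)), (317, 89, np.int64(504), np.int64(245), np.int64(91)), (320, 96, np.int64(505), np.int64(116), np.int64(-1))]
207 [(308, 46, np.int64(523), np.int64(269), np.int64(103)), (311, 39, np.int64(518), np.int64(254), np.int64(91)), (314, 83, np.int64(511), np.int64(247), np.int64(87)), (317, 89, np.int64(504), np.int64(245), np.int64(86)), (320, 99, np.int64(505), np.int64(127), np.int64(1))]
209 [(308, 89, np.int64(525), np.int64(246), np.int64(80)), (311, 42, np.int64(518), np.int64(251), np.int64(84)), (314, 93, np.int64(511), np.int64(250), np.int64(83)), (317, 92, np.int64(504), np.int64(244), np.int64(80)), (320, 102, np.int64(504), np.int64(135), np.int64(0))]
211 [(308, 117, np.int64(525), np.int64(246), np.int64(74)), (311, 42, np.int64(518), np.int64(254), np.int64(80)), (314, 95, np.int64(511), np.int64(250), np.int64(78)), (317, 92, np.int64(504), np.int64(247), np.int64(76)), (320, 100, np.int64(504), np.int6
[... 2255 characters left out ...]
t64(496), np.int64(274), np.int64(50))]
229 [(308, 129, np.int64(526), np.int64(247), np.int64(21)), (311, 130, np.int64(519), np.int64(251), np.int64(25)), (314, 127, np.int64(511), np.int64(261), np.int64(33)), (317, 120, np.int64(503), np.int64(267), np.int64(38)), (320, 127, np.int64(496), np.int64(273), np.int64(43))]
231 [(308, 128, np.int64(527), np.int64(244), np.int64(12)), (311, 133, np.int64(519), np.int64(250), np.int64(17)), (314, 123, np.int64(511), np.int64(258), np.int64(24)), (317, 122, np.int64(503), np.int64(267), np.int64(32)), (320, 128, np.int64(496), np.int64(273), np.int64(37))]
[0.51240537 0.24029362 0.02469697] [313.94321206 226.16511899] [313.82020737 216.21398358]
```

The tips really end at z≈0.055, while the reported TCP is z=0.025, so the readout sits about 30 mm low. I'll open the fingers and measure them open before going lower.

```bash
python3 -m handwheel '[{"hand":0,"dp":[0,0,0],"roll":0},{"hand":0,"dp":[0,0,0],"roll":0},{"hand":0,"dp":[0,0,0],"roll":0},{"hand":0,"dp":[0,0,0],"roll":0},{"hand":0,"dp":[0,0,0],"roll":0},{"hand":0,"dp":[0,0,0],"roll":0},{"hand":0,"dp":[0,0,0],"roll":0},{"hand":0,"dp":[0,0,0],"roll":0}]'
python3 - <<'E'
from h import *
s=cam('side'); P=cloud(s); st=bot.sense()
cv2.imwrite('pics/g2.png',cv2.resize(s['frame'][150:260,260:370],(500,500),interpolation=cv2.INTER_CUBIC))
t=st['tcp_pos']; R=Ro.from_rotvec(st['ee_rot']).as_matrix()
Q=(P.reshape(-1,3)-t)@R*1000   # tool coords
g=s['frame'].max(2).ravel()
k=(abs(Q[:,0])<25)&(abs(Q[:,1])<70)&(Q[:,2]<-15)&(Q[:,2]>-100)&(g<115)&(P.reshape(-1,3)[:,2]>.055)
q=Q[k]
for sg in(1,-1):
    w=q[q[:,1]*sg>20]; print(len(w), 'tip z',np.sort(w[:,2])[-8:].round(), 'y range near tip',np.percentile(w[w[:,2]>w[:,2].max()-15][:,1],[2,50,98]).round(),'x',np.percentile(w[w[:,2]>w[:,2].max()-15][:,0],[2,50,98]).round())
E
```

```text
time_s: 5.73
tcp_pos: [0.5124, 0.2403, 0.0247]
ee_rot: [1.1, 2.943, 0.0]
wrist_force: [-0.0, 0.2, -0.1]
gripper_width: 0.0853
grasp_force: 0.0
162 tip z [-51. -51. -51. -50. -49. -49. -48. -45.] y range near tip [44. 52. 57.] x [-7.  6. 11.]
201 tip z [-46. -46. -46. -45. -45. -45. -44. -43.] y range near tip [-51. -43. -41.] x [-12.   2.  10.]
```

View pics/g2.png

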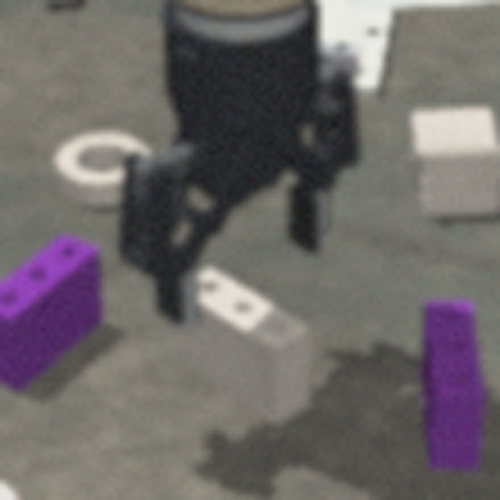

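Open tips measure about 45 mm above the reported TCP. With the 13 mm swing that is the same ~31 mm z offset, and lateral agreement is good: both fingers straddle the block. Next I descend 31 mm and grip.

```bash
python3 -m handwheel '[{"hand":0,"dp":[0,0,0.006],"roll":0},{"hand":0,"dp":[0,0,0.012],"roll":0},{"hand":0,"dp":[0,0,0.018],"roll":0},{"hand":0,"dp":[0,0,0.023],"roll":0},{"hand":0,"dp":[0,0,0.027],"roll":0},{"hand":0,"dp":[0,0,0.031],"roll":0},{"hand":0,"dp":[0,0,0.031],"roll":0},{"hand":0,"dp":[0,0,0.031],"roll":0}]'
python3 -m handwheel '[{"hand":1,"dp":[0,0,0],"roll":0},{"hand":1,"dp":[0,0,0],"roll":0},{"hand":1,"dp":[0,0,0],"roll":0},{"hand":1,"dp":[0,0,0],"roll":0},{"hand":1,"dp":[0,0,0],"roll":0},{"hand":1,"dp":[0,0,0],"roll":0},{"hand":1,"dp":[0,0,0],"roll":0},{"hand":1,"dp":[0,0,0],"roll":0}]' 90
```

```text
time_s: 6.45
tcp_pos: [0.5121, 0.2402, -0.0067]
ee_rot: [-1.099, -2.942, 0.001]
wrist_force: [0.7, 0.4, 0.2]
gripper_width: 0.0852
grasp_force: 0.0
time_s: 7.12
tcp_pos: [0.5129, 0.2406, -0.0058]
ee_rot: [1.099, 2.942, 0.001]
wrist_force: [0.3, 1.4, 3.7]
gripper_width: 0.0238
grasp_force: 89.4
```

```bash
python3 -m handwheel '[{"hand":1,"dp":[0,0,-0.01],"roll":0},{"hand":1,"dp":[0,0,-0.025],"roll":0},{"hand":1,"dp":[0,0,-0.04],"roll":0},{"hand":1,"dp":[0,0,-0.055],"roll":0},{"hand":1,"dp":[0,0,-0.07],"roll":0},{"hand":1,"dp":[0,0,-0.08],"roll":0},{"hand":1,"dp":[0,0,-0.08],"roll":0},{"hand":1,"dp":[0,0,-0.08],"roll":0}]'
python3 - <<'E'
from h import *
s=cam('side'); P=cloud(s); st=bot.sense()
cv2.imwrite('pics/g3.png',cv2.resize(s['frame'][120:240,255:375],(500,500),interpolation=cv2.INTER_CUBIC))
print(st['tcp_pos'],st['wrist_force'],st['gripper_width'],st['grasp_force'])
t=st['tcp_pos']; R=Ro.from_rotvec(st['ee_rot']).as_matrix()
Q=(P.reshape(-1,3)-t)@R*1000
k=(abs(Q[:,0])<45)&(abs(Q[:,1])<18)&(Q[:,2]<30)&(Q[:,2]>-80)
q=Q[k]; top=q[(abs(q[:,0])>14)]
print('block z range',np.percentile(top[:,2],[1,5,50,95,99]),'x',np.percentile(q[:,0],[0,1,99,100]))
plan([.515,-.140,.1],-4.5)
E
```

```text
time_s: 7.78
tcp_pos: [0.512, 0.2401, 0.0735]
ee_rot: [-1.1, -2.943, 0.0]
wrist_force: [-0.0, 0.7, -6.1]
gripper_width: 0.024
grasp_force: 89.3
[0.51124156 0.23985114 0.07271231] [ 0.24012999 -0.24315964 -5.68454686] 0.024072723746523274 89.26583647727966
block z range [-59.07885116 -58.41953198 -35.78060344 -10.3674378   -7.47639578] x [-39.48058961 -37.87764832  36.56718537  36.88019588]
dp [-251.9 -284.4  -27. ] roll 53.5 yaw now 49.0 tilt 0.12 j6 -0.4940607395356824
```

View pics/g3.png

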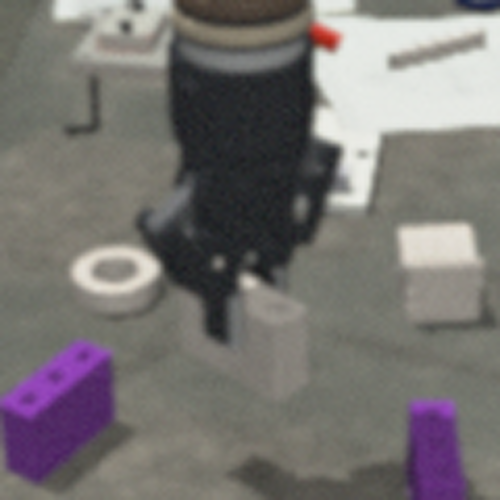

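The block is held clear of the bench and upright (around (255,340) in the crop; width 24 mm, grip 89 N). Now I'll carry it over the nest.

```bash
python3 -m handwheel '[{"hand":1,"dp":[-0.010,-0.012,-0.003],"roll":3},{"hand":1,"dp":[-0.029,-0.033,-0.008],"roll":6},{"hand":1,"dp":[-0.048,-0.055,-0.01],"roll":10},{"hand":1,"dp":[-0.067,-0.077,-0.01],"roll":14},{"hand":1,"dp":[-0.086,-0.099,-0.01],"roll":18},{"hand":1,"dp":[-0.106,-0.121,-0.01],"roll":22},{"hand":1,"dp":[-0.126,-0.144,-0.01],"roll":26},{"hand":1,"dp":[-0.146,-0.167,-0.01],"roll":30}]'
python3 -m handwheel '[{"hand":1,"dp":[0,0,0],"roll":0},{"hand":1,"dp":[0,0,0],"roll":0},{"hand":1,"dp":[0,0,0],"roll":0},{"hand":1,"dp":[0,0,0],"roll":0},{"hand":1,"dp":[0,0,0],"roll":0},{"hand":1,"dp":[0,0,0],"roll":0},{"hand":1,"dp":[0,0,0],"roll":0},{"hand":1,"dp":[0,0,0],"roll":0}]'
python3 -c "
from h import *
plan([.5126,-.1448,.08],-4.5)"
```

```text
time_s: 8.5
tcp_pos: [0.5113, 0.0172, 0.0821]
ee_rot: [-1.826, -2.553, 0.003]
wrist_force: [1.1, 0.2, -5.3]
gripper_width: 0.024
grasp_force: 89.3
time_s: 9.17
tcp_pos: [0.5131, 0.0191, 0.0837]
ee_rot: [-1.822, -2.559, -0.0]
wrist_force: [0.7, -0.2, -7.2]
gripper_width: 0.0236
grasp_force: 89.6
dp [-154.7  -54.1    3.7] roll 23.6 yaw now 19.1 tilt 0.0 j6 -0.38086177730283877
```

```bash
python3 -m handwheel '[{"hand":1,"dp":[-0.012,-0.004,0],"roll":3},{"hand":1,"dp":[-0.036,-0.012,0],"roll":7},{"hand":1,"dp":[-0.060,-0.021,0],"roll":11},{"hand":1,"dp":[-0.084,-0.029,0],"roll":15},{"hand":1,"dp":[-0.108,-0.038,0],"roll":19},{"hand":1,"dp":[-0.132,-0.046,0],"roll":22},{"hand":1,"dp":[-0.150,-0.052,0],"roll":23.6},{"hand":1,"dp":[-0.155,-0.054,0],"roll":23.6}]'
python3 -m handwheel '[{"hand":1,"dp":[0,0,0],"roll":0},{"hand":1,"dp":[0,0,0],"roll":0},{"hand":1,"dp":[0,0,0],"roll":0},{"hand":1,"dp":[0,0,0],"roll":0},{"hand":1,"dp":[0,0,0],"roll":0},{"hand":1,"dp":[0,0,0],"roll":0},{"hand":1,"dp":[0,0,0],"roll":0},{"hand":1,"dp":[0,0,0],"roll":0}]'
python3 - <<'E'
from h import *
plan([.5126,-.1448,.016],-4.5); st=bot.sense()
s=cam('side'); P=cloud(s)
u,v=proj(s,st['tcp_pos']); u=int(u);v=int(v); print(u,v)
cv2.imwrite('pics/n1.png',cv2.resize(s['frame'][v-55:v+55,u-55:u+55],(500,500),interpolation=cv2.INTER_CUBIC))
R=Ro.from_rotvec(st['ee_rot']).as_matrix(); Q=(P.reshape(-1,3)-st['tcp_pos'])@R*1000
q=Q[(abs(Q[:,0])<45)&(abs(Q[:,1])<16)&(Q[:,2]<10)&(Q[:,2]>-65)]; e=q[(q[:,0]>30)]
print('end face x',np.percentile(e[:,0],[5,50,95]),'slope',np.polyfit(e[:,1],e[:,0],1), 'y',np.percentile(e[:,1],[2,98]),'z',np.percentile(e[:,2],[2,98]))
# short fence front/top in world
for uv in ():pass
f=P.reshape(-1,3); f=f[(f[:,2]>.026)&(f[:,2]<.034)&(abs(f[:,0]-.49)<.07)&(abs(f[:,1]+.085)<.04)]
print(len(f),cv2.minAreaRect((f[:,:2]*1000).astype(np.float32)))
E
```

```text
time_s: 9.83
tcp_pos: [0.5134, -0.1487, 0.0842]
ee_rot: [2.309, 2.126, -0.0]
wrist_force: [1.0, -0.2, -5.7]
gripper_width: 0.0242
grasp_force: 89.5
time_s: 10.5
tcp_pos: [0.5126, -0.1453, 0.0837]
ee_rot: [-2.308, -2.132, -0.0]
wrist_force: [-0.0, -0.2, -5.4]
gripper_width: 0.0245
grasp_force: 89.5
dp [ 0.5 -0.  67.7] roll -0.0 yaw now -4.5 tilt 0.0 j6 -0.2787368116020508
322 135
end face x [32.19284418 35.79138444 39.33600011] slope [1.69849588e-02 3.56859898e+01] y [-12.12199999  12.72933025] z [-57.35405818  -7.01944333]
112 ((511.43402099609375, -89.42123413085938), (36.78486251831055, 104.35628509521484), 69.42994689941406)
```

View pics/n1.png

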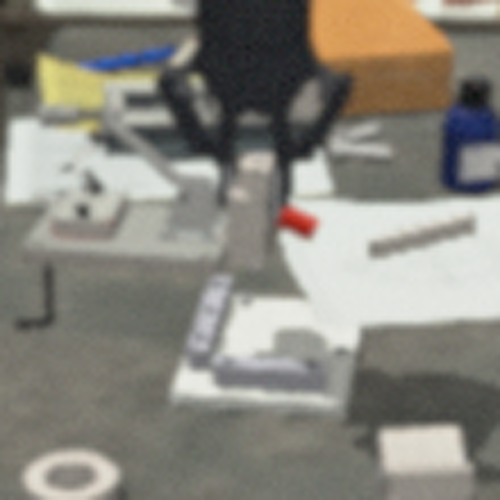

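The block hangs upright over the plate (block at (250,210), long fence (208,320), short fence (270,370)), with standoff from both fences. Now down to just above the plate.

```bash
python3 -m handwheel '[{"hand":1,"dp":[0,0,0.010],"roll":0},{"hand":1,"dp":[0,0,0.024],"roll":0},{"hand":1,"dp":[0,0,0.038],"roll":0},{"hand":1,"dp":[0,0,0.052],"roll":0},{"hand":1,"dp":[0,0,0.062],"roll":0},{"hand":1,"dp":[0,0,0.068],"roll":0},{"hand":1,"dp":[0,0,0.070],"roll":0},{"hand":1,"dp":[0,0,0.070],"roll":0}]'
python3 -m handwheel '[{"hand":1,"dp":[0,0,0.001],"roll":0},{"hand":1,"dp":[0,0,0.002],"roll":0},{"hand":1,"dp":[0,0,0.003],"roll":0},{"hand":1,"dp":[0,0,0.004],"roll":0},{"hand":1,"dp":[0,0,0.005],"roll":0},{"hand":1,"dp":[0,0,0.005],"roll":0},{"hand":1,"dp":[0,0,0.005],"roll":0},{"hand":1,"dp":[0,0,0.005],"roll":0}]'
```

```text
time_s: 11.22
tcp_pos: [0.5122, -0.1456, 0.013]
ee_rot: [-2.308, -2.13, 0.001]
wrist_force: [0.8, 0.3, -6.2]
gripper_width: 0.0237
grasp_force: 89.6
time_s: 11.88
tcp_pos: [0.5126, -0.1456, 0.0087]
ee_rot: [2.308, 2.131, 0.0]
wrist_force: [-0.6, -0.2, -6.4]
gripper_width: 0.0239
grasp_force: 89.6
```

```bash
python3 -m handwheel '[{"hand":1,"dp":[0,0,0.0005],"roll":0},{"hand":1,"dp":[0,0,0.001],"roll":0},{"hand":1,"dp":[0,0,0.0015],"roll":0},{"hand":1,"dp":[0,0,0.002],"roll":0},{"hand":1,"dp":[0,0,0.002],"roll":0},{"hand":1,"dp":[0,0,0.002],"roll":0},{"hand":1,"dp":[0,0,0.002],"roll":0},{"hand":1,"dp":[0,0,0.002],"roll":0}]'
```

```text
time_s: 12.55
tcp_pos: [0.5126, -0.1457, 0.0067]
ee_rot: [2.308, 2.131, 0.0]
wrist_force: [-0.2, 0.1, -6.3]
gripper_width: 0.0239
grasp_force: 89.6
```

```bash
python3 -m handwheel '[{"hand":1,"dp":[0,0,0.0003],"roll":0},{"hand":1,"dp":[0,0,0.0006],"roll":0},{"hand":1,"dp":[0,0,0.001],"roll":0},{"hand":1,"dp":[0,0,0.001],"roll":0},{"hand":1,"dp":[0,0,0.001],"roll":0},{"hand":1,"dp":[0,0,0.001],"roll":0},{"hand":1,"dp":[0,0,0.001],"roll":0},{"hand":1,"dp":[0,0,0.001],"roll":0}]'
python3 -m handwheel '[{"hand":1,"dp":[0,0,0.0003],"roll":0},{"hand":1,"dp":[0,0,0.0006],"roll":0},{"hand":1,"dp":[0,0,0.001],"roll":0},{"hand":1,"dp":[0,0,0.001],"roll":0},{"hand":1,"dp":[0,0,0.001],"roll":0},{"hand":1,"dp":[0,0,0.001],"roll":0},{"hand":1,"dp":[0,0,0.001],"roll":0},{"hand":1,"dp":[0,0,0.001],"roll":0}]'
```

```text
time_s: 13.22
tcp_pos: [0.5127, -0.1457, 0.0062]
ee_rot: [2.308, 2.131, 0.0]
wrist_force: [-2.7, 1.6, 3.0]
gripper_width: 0.0242
grasp_force: 90.8
time_s: 13.88
tcp_pos: [0.5128, -0.1457, 0.0062]
ee_rot: [-2.308, -2.131, 0.0]
wrist_force: [-5.1, 2.1, 10.6]
gripper_width: 0.0236
grasp_force: 92.0
```

The block is on the plate: contact at z=0.0062, as predicted. Now towards the long fence (tool +y).

```bash
python3 -m handwheel '[{"hand":1,"dp":[0,0.001,0],"roll":0},{"hand":1,"dp":[0,0.002,0],"roll":0},{"hand":1,"dp":[0,0.003,0],"roll":0},{"hand":1,"dp":[0,0.004,0],"roll":0},{"hand":1,"dp":[0,0.005,0],"roll":0},{"hand":1,"dp":[0,0.006,0],"roll":0},{"hand":1,"dp":[0,0.006,0],"roll":0},{"hand":1,"dp":[0,0.006,0],"roll":0}]'
python3 -m handwheel '[{"hand":1,"dp":[0,0.0005,0],"roll":0},{"hand":1,"dp":[0,0.001,0],"roll":0},{"hand":1,"dp":[0,0.0015,0],"roll":0},{"hand":1,"dp":[0,0.002,0],"roll":0},{"hand":1,"dp":[0,0.002,0],"roll":0},{"hand":1,"dp":[0,0.002,0],"roll":0},{"hand":1,"dp":[0,0.002,0],"roll":0},{"hand":1,"dp":[0,0.002,0],"roll":0}]'
```

```text
time_s: 14.55
tcp_pos: [0.5128, -0.1456, 0.0062]
ee_rot: [-2.299, -2.125, 0.013]
wrist_force: [-15.8, -0.3, 24.6]
gripper_width: 0.0241
grasp_force: 93.6
time_s: 15.22
tcp_pos: [0.5128, -0.1456, 0.0062]
ee_rot: [-2.297, -2.123, 0.017]
wrist_force: [-20.6, 0.6, 28.6]
gripper_width: 0.0238
grasp_force: 94.1
```

It isn't moving in x, only tilting slightly, so something is holding it. I'll look before pushing harder.

```bash
python3 - <<'E'
from h import *
st=bot.sense(); s=cam('side'); a=cam('top'); P=cloud(s)
u,v=map(int,proj(s,[.515,-.12,.03])); c1=cv2.resize(s['frame'][v-35:v+35,u-35:u+35],(400,400),interpolation=cv2.INTER_CUBIC)
u2,v2=map(int,proj(a,[.515,-.12,.03])); c2=cv2.resize(a['frame'][v2-40:v2+40,u2-40:u2+40],(400,400),interpolation=cv2.INTER_CUBIC)
cv2.imwrite('pics/n2.png',np.hstack([c1,c2])); print(u,v,st['ft_torque'],st['tcp_pos'])
f=P.reshape(-1,3); t=Ro.from_euler('z',-4.5,degrees=True).as_matrix()
N=(f-[.4936,-.1443,0])@t*1000   # nest coords
b=N[(abs(N[:,0]-18)<18)&(N[:,1]>20)&(N[:,1]<48)&(N[:,2]>33)&(N[:,2]<60)]
print('block end face',np.percentile(b,[3,50,97],axis=0).round(1).tolist())
tp=N[(N[:,2]>60)&(N[:,2]<70)&(N[:,1]>12)&(N[:,1]<45)&(abs(N[:,0]-18)<18)]; print('block top',np.percentile(tp,[3,50,97],axis=0).round(1).tolist())
fs=N[(abs(N[:,2]-29)<5)&(abs(N[:,1]-57)<14)&(abs(N[:,0]+5)<60)]; print('short top',np.percentile(fs,[2,50,98],axis=0).round(1).tolist())
fl=N[(abs(N[:,2]-29)<4)&(abs(N[:,0]-47)<14)&(N[:,1]<42)&(N[:,1]>-70)]; print('long top',np.percentile(fl,[2,50,98],axis=0).round(1).tolist())
E
```

```text
321 154 [ 0.01163246  3.74406603 -0.1144288 ] [ 0.51277934 -0.14559321  0.00621609]
block end face [[7.5, 26.6, 34.2], [19.4, 35.8, 47.2], [32.3, 40.1, 59.2]]
block top [[6.8, 13.5, 60.3], [19.4, 27.2, 63.5], [33.0, 37.1, 65.3]]
short top [[-36.8, 45.3, 24.5], [5.5, 63.4, 29.8], [52.7, 69.3, 32.3]]
long top [[45.7, -54.7, 27.9], [53.7, 3.2, 30.5], [60.4, 37.8, 32.7]]
```

View pics/n2.png

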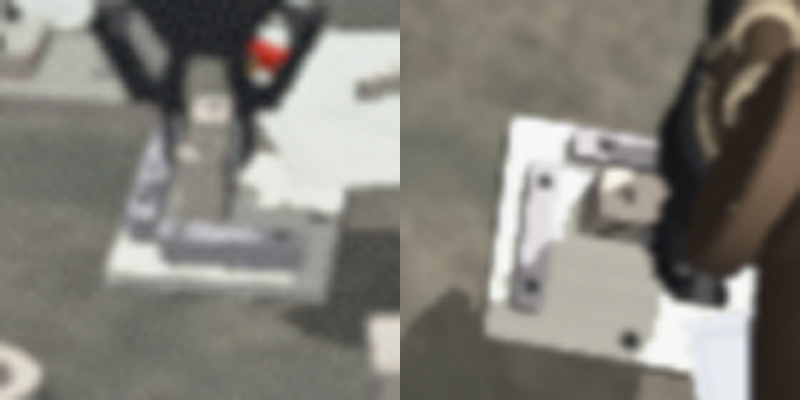

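The picture shows the block upright on the plate with a gap of about 7 mm to the long fence (block foot (200,215), fence (150,190)) and nothing in between. It is friction stick from the down-force, so I'll relax, lift about 1 mm, slide across, then re-seat.

```bash
python3 -m handwheel '[{"hand":1,"dp":[0,-0.003,0],"roll":0},{"hand":1,"dp":[0,-0.007,0],"roll":0},{"hand":1,"dp":[0,-0.007,-0.001],"roll":0},{"hand":1,"dp":[0,-0.007,-0.002],"roll":0},{"hand":1,"dp":[0,-0.007,-0.003],"roll":0},{"hand":1,"dp":[0,-0.007,-0.0035],"roll":0},{"hand":1,"dp":[0,-0.007,-0.0035],"roll":0},{"hand":1,"dp":[0,-0.007,-0.0035],"roll":0}]'
python3 -m handwheel '[{"hand":1,"dp":[0,0.001,0],"roll":0},{"hand":1,"dp":[0,0.002,0],"roll":0},{"hand":1,"dp":[0,0.003,0],"roll":0},{"hand":1,"dp":[0,0.004,0],"roll":0},{"hand":1,"dp":[0,0.005,0],"roll":0},{"hand":1,"dp":[0,0.005,0],"roll":0},{"hand":1,"dp":[0,0.005,0],"roll":0},{"hand":1,"dp":[0,0.005,0],"roll":0}]'
python3 -c "
from h import *
plan([.515,-.140,.007],-4.5)"
```

```text
time_s: 15.98
tcp_pos: [0.5135, -0.1457, 0.0076]
ee_rot: [-2.308, -2.131, 0.0]
wrist_force: [-0.1, -0.1, -5.9]
gripper_width: 0.024
grasp_force: 89.5
time_s: 16.65
tcp_pos: [0.5185, -0.1461, 0.0082]
ee_rot: [-2.308, -2.131, 0.0]
wrist_force: [-0.3, 0.7, -5.1]
gripper_width: 0.0242
grasp_force: 89.5
dp [ 5.8 -4.   1.2] roll -0.1 yaw now -4.6 tilt 0.01 j6 -0.2756540976417672
```

```bash
python3 -m handwheel '[{"hand":1,"dp":[0,0.0005,0],"roll":0},{"hand":1,"dp":[0,0.001,0],"roll":0},{"hand":1,"dp":[0,0.0015,0],"roll":0},{"hand":1,"dp":[0,0.002,0.0005],"roll":0},{"hand":1,"dp":[0,0.0025,0.001],"roll":0},{"hand":1,"dp":[0,0.003,0.001],"roll":0},{"hand":1,"dp":[0,0.003,0.001],"roll":0},{"hand":1,"dp":[0,0.003,0.001],"roll":0}]'
python3 -m handwheel '[{"hand":1,"dp":[0,0.0005,0],"roll":0},{"hand":1,"dp":[0,0.001,0],"roll":0},{"hand":1,"dp":[0,0.0015,0],"roll":0},{"hand":1,"dp":[0,0.002,0],"roll":0},{"hand":1,"dp":[0,0.002,0],"roll":0},{"hand":1,"dp":[0,0.002,0],"roll":0},{"hand":1,"dp":[0,0.002,0],"roll":0},{"hand":1,"dp":[0,0.002,0],"roll":0}]'
```

```text
time_s: 17.32
tcp_pos: [0.5215, -0.1464, 0.0071]
ee_rot: [-2.308, -2.131, 0.0]
wrist_force: [-0.9, 0.3, -6.4]
gripper_width: 0.024
grasp_force: 89.5
time_s: 17.98
tcp_pos: [0.5235, -0.1465, 0.0072]
ee_rot: [-2.308, -2.131, 0.0]
wrist_force: [0.2, 0.7, -5.9]
gripper_width: 0.0241
grasp_force: 89.5
```

```bash
python3 -m handwheel '[{"hand":1,"dp":[0,0.0005,0],"roll":0},{"hand":1,"dp":[0,0.001,0],"roll":0},{"hand":1,"dp":[0,0.0015,0],"roll":0},{"hand":1,"dp":[0,0.002,0],"roll":0},{"hand":1,"dp":[0,0.0025,0],"roll":0},{"hand":1,"dp":[0,0.003,0],"roll":0},{"hand":1,"dp":[0,0.003,0],"roll":0},{"hand":1,"dp":[0,0.003,0],"roll":0}]'
```

```text
time_s: 18.65
tcp_pos: [0.5261, -0.1467, 0.0071]
ee_rot: [-2.308, -2.131, 0.001]
wrist_force: [-1.5, -0.6, -5.5]
gripper_width: 0.0241
grasp_force: 89.4
```

```bash
python3 -m handwheel '[{"hand":1,"dp":[0,0.0005,0],"roll":0},{"hand":1,"dp":[0,0.001,0],"roll":0},{"hand":1,"dp":[0,0.0015,0],"roll":0},{"hand":1,"dp":[0,0.002,0],"roll":0},{"hand":1,"dp":[0,0.002,0],"roll":0},{"hand":1,"dp":[0,0.002,0],"roll":0},{"hand":1,"dp":[0,0.002,0],"roll":0},{"hand":1,"dp":[0,0.002,0],"roll":0}]'
python3 -c "
from h import *
st=bot.sense(); print(st['ft_torque'],st['wrist_force'])
P=cloud(cam('side')).reshape(-1,3); t=Ro.from_euler('z',-4.5,degrees=True).as_matrix()
N=(P-[.4936,-.1443,0])@t*1000
l=N[(abs(N[:,2]-30)<2)&(N[:,0]>36)&(N[:,0]<70)&(N[:,1]<45)&(N[:,1]>15)]; print('long top',len(l),np.percentile(l[:,0],[2,10,50,90,98]))
s=N[(abs(N[:,2]-20)<4)&(N[:,0]>-40)&(N[:,0]<30)&(abs(N[:,1]-60)<15)]; print('short back face y',np.percentile(s[:,1],[5,50,95]))
b=N[(N[:,2]>35)&(N[:,2]<60)&(N[:,1]>20)&(N[:,1]<50)&(N[:,0]>10)&(N[:,0]<50)];print('block end',np.percentile(b,[3,50,97],axis=0))
"
```

```text
time_s: 19.32
tcp_pos: [0.5261, -0.1465, 0.0066]
ee_rot: [-2.305, -2.128, 0.005]
wrist_force: [-6.4, -0.7, -3.2]
gripper_width: 0.0244
grasp_force: 89.8
[-0.11382177  0.9695813  -0.03265585] [-6.35155934 -0.65259855 -3.24025387]
long top 18 [39.28326088 44.11701321 51.08886109 57.62274492 58.52576752]
short back face y [62.46301844 66.61770895 69.15315808]
block end [[20.20081937 26.76480052 36.01494007]
 [31.94388371 35.7198968  48.23490847]
 [44.59887157 40.32809512 59.48400174]]
```

Contact with the long fence is at x≈0.526, matching the side view. I'll ease off 1.5 mm and slide towards the short fence (tool +x).

```bash
python3 -m handwheel '[{"hand":1,"dp":[0.0,-0.0025,0],"roll":0},{"hand":1,"dp":[0.002,-0.0025,0],"roll":0},{"hand":1,"dp":[0.004,-0.0025,0],"roll":0},{"hand":1,"dp":[0.006,-0.0025,0],"roll":0},{"hand":1,"dp":[0.008,-0.0025,0],"roll":0},{"hand":1,"dp":[0.009,-0.0025,0],"roll":0},{"hand":1,"dp":[0.010,-0.0025,0],"roll":0},{"hand":1,"dp":[0.010,-0.0025,0],"roll":0}]'
python3 -m handwheel '[{"hand":1,"dp":[0.0005,0,0],"roll":0},{"hand":1,"dp":[0.001,0,0],"roll":0},{"hand":1,"dp":[0.0015,0,0],"roll":0},{"hand":1,"dp":[0.002,0,0],"roll":0},{"hand":1,"dp":[0.0025,0,0],"roll":0},{"hand":1,"dp":[0.003,0,0],"roll":0},{"hand":1,"dp":[0.003,0,0],"roll":0},{"hand":1,"dp":[0.003,0,0],"roll":0}]'
```

```text
time_s: 20.03
tcp_pos: [0.5269, -0.1364, 0.0072]
ee_rot: [-2.308, -2.131, -0.0]
wrist_force: [-1.3, -0.6, -6.4]
gripper_width: 0.0242
grasp_force: 89.4
time_s: 20.7
tcp_pos: [0.5272, -0.1337, 0.0072]
ee_rot: [2.308, 2.131, 0.0]
wrist_force: [-2.0, 0.0, -5.4]
gripper_width: 0.0241
grasp_force: 89.4
```

```bash
python3 -m handwheel '[{"hand":1,"dp":[0.0005,0,0],"roll":0},{"hand":1,"dp":[0.001,0,0],"roll":0},{"hand":1,"dp":[0.0015,0,0],"roll":0},{"hand":1,"dp":[0.002,0,0],"roll":0},{"hand":1,"dp":[0.002,0,0],"roll":0},{"hand":1,"dp":[0.002,0,0],"roll":0},{"hand":1,"dp":[0.002,0,0],"roll":0},{"hand":1,"dp":[0.002,0,0],"roll":0}]'
python3 -m handwheel '[{"hand":1,"dp":[0.0005,0,0],"roll":0},{"hand":1,"dp":[0.001,0,0],"roll":0},{"hand":1,"dp":[0.0015,0,0],"roll":0},{"hand":1,"dp":[0.002,0,0],"roll":0},{"hand":1,"dp":[0.002,0,0],"roll":0},{"hand":1,"dp":[0.002,0,0],"roll":0},{"hand":1,"dp":[0.002,0,0],"roll":0},{"hand":1,"dp":[0.002,0,0],"roll":0}]'
```

```text
time_s: 21.37
tcp_pos: [0.5273, -0.1317, 0.0072]
ee_rot: [-2.308, -2.131, -0.0]
wrist_force: [-1.7, 0.3, -6.8]
gripper_width: 0.0236
grasp_force: 89.4
time_s: 22.03
tcp_pos: [0.5274, -0.1313, 0.0073]
ee_rot: [2.306, 2.131, -0.002]
wrist_force: [-2.6, -4.7, -5.8]
gripper_width: 0.0236
grasp_force: 89.5
```

Contact with the short fence at y≈-0.131. Now I lower it onto the plate with light side loads, then push both ways.

```bash
python3 -m handwheel '[{"hand":1,"dp":[0,0,0.0003],"roll":0},{"hand":1,"dp":[0,0,0.0006],"roll":0},{"hand":1,"dp":[0,0,0.0009],"roll":0},{"hand":1,"dp":[0,0,0.0012],"roll":0},{"hand":1,"dp":[0,0,0.0014],"roll":0},{"hand":1,"dp":[0,0,0.0014],"roll":0},{"hand":1,"dp":[0,0,0.0014],"roll":0},{"hand":1,"dp":[0,0,0.0014],"roll":0}]'
python3 -m handwheel '[{"hand":1,"dp":[0.0005,0.0005,0],"roll":0},{"hand":1,"dp":[0.001,0.001,0],"roll":0},{"hand":1,"dp":[0.0015,0.0015,0],"roll":0},{"hand":1,"dp":[0.002,0.002,0],"roll":0},{"hand":1,"dp":[0.002,0.0025,0],"roll":0},{"hand":1,"dp":[0.002,0.003,0],"roll":0},{"hand":1,"dp":[0.002,0.003,0],"roll":0},{"hand":1,"dp":[0.002,0.003,0],"roll":0}]'
python3 -c "
from h import *
st=bot.sense(); plan([.5274,-.1313,.0062],-4.5); print(st['tcp_pos'],st['ft_torque'],st['wrist_force'])"
```

```text
time_s: 22.7
tcp_pos: [0.5274, -0.1313, 0.0067]
ee_rot: [2.306, 2.131, -0.003]
wrist_force: [-3.6, -5.3, -1.3]
gripper_width: 0.0241
grasp_force: 90.0
time_s: 23.37
tcp_pos: [0.5273, -0.1312, 0.0066]
ee_rot: [-2.305, -2.132, 0.012]
wrist_force: [-11.1, -10.4, 4.7]
gripper_width: 0.024
grasp_force: 90.9
dp [-0.1  0.1  0.4] roll 0.0 yaw now -4.5 tilt 0.46 j6 -0.23619752774042213
[ 0.52732619 -0.13122329  0.00662005] [-1.90271795  1.9513451  -0.16908684] [-11.08997664 -10.41498912   4.71903057]
```

```bash
python3 -m handwheel '[{"hand":1,"dp":[0,0,0.0005],"roll":0},{"hand":1,"dp":[0,0,0.001],"roll":0},{"hand":1,"dp":[0,0,0.0015],"roll":0},{"hand":1,"dp":[0,0,0.002],"roll":0},{"hand":1,"dp":[0,0,0.0025],"roll":0},{"hand":1,"dp":[0,0,0.0025],"roll":0},{"hand":1,"dp":[0,0,0.0025],"roll":0},{"hand":1,"dp":[0,0,0.0025],"roll":0}]'
python3 - <<'E'
from h import *
st=bot.sense(); R=Ro.from_rotvec(st['ee_rot']).as_matrix(); plan([.5274,-.1313,.0062],-4.5); print(st['tcp_pos'],st['ft_torque'],'tool z',R[:,2],'tool x',R[:,0])
P=cloud(cam('side')).reshape(-1,3); t=Ro.from_euler('z',-4.5,degrees=True).as_matrix()
N=(P-st['tcp_pos'])@t*1000; N[:,2]+=st['tcp_pos'][2]*1000
b=N[(N[:,2]>33)&(N[:,2]<58)&(N[:,1]>30)&(N[:,1]<44)&(abs(N[:,0])<11)]
A=np.c_[b[:,0],b[:,2],np.ones(len(b))]; print('end face fit y~x,z (slopes)',np.linalg.lstsq(A,b[:,1],rcond=None)[0],len(b))
tp=N[(N[:,2]>58)&(N[:,2]<70)&(N[:,1]>16)&(N[:,1]<34)&(abs(N[:,0])<11)]
A=np.c_[tp[:,0],tp[:,1],np.ones(len(tp))]; print('top fit',np.linalg.lstsq(A,tp[:,2],rcond=None)[0],len(tp),np.median(tp[:,2]))
E
```

```text
time_s: 24.03
tcp_pos: [0.5273, -0.1313, 0.0062]
ee_rot: [-2.304, -2.132, 0.013]
wrist_force: [-15.6, -10.1, 17.8]
gripper_width: 0.0239
grasp_force: 93.0
dp [0.  0.1 0. ] roll 0.0 yaw now -4.5 tilt 0.5 j6 -0.23614425388504542
[ 0.52733328 -0.13132019  0.00621577] [-1.57517778  2.71043853 -0.16839073] tool z [-0.00778663 -0.00396613 -0.99996182] tool x [ 0.07774076  0.99696318 -0.00455959]
end face fit y~x,z (slopes) [-1.34238550e-02  2.95953668e-02  3.43732892e+01] 50
top fit [-5.53334548e-02  3.21927207e-02  6.25210772e+01] 17 63.28724129537088
```

```bash
python3 -m handwheel '[{"hand":1,"dp":[0.0005,0,0],"roll":0},{"hand":1,"dp":[0.001,0,0.0005],"roll":0},{"hand":1,"dp":[0.0015,0,0.001],"roll":0},{"hand":1,"dp":[0.002,0,0.0015],"roll":0},{"hand":1,"dp":[0.002,0,0.0015],"roll":0},{"hand":1,"dp":[0.002,0,0.0015],"roll":0},{"hand":1,"dp":[0.002,0,0.0015],"roll":0},{"hand":1,"dp":[0.002,0,0.0015],"roll":0}]' 110
python3 -m handwheel '[{"hand":1,"dp":[0,0,0],"roll":0},{"hand":1,"dp":[0,0,0],"roll":0},{"hand":1,"dp":[0,0,0],"roll":0},{"hand":1,"dp":[0,0,0],"roll":0},{"hand":1,"dp":[0,0,0],"roll":0},{"hand":1,"dp":[0,0,0],"roll":0},{"hand":1,"dp":[0,0,0],"roll":0},{"hand":1,"dp":[0,0,0],"roll":0}]'
python3 - <<'E'
from h import *
st=bot.sense(); R=Ro.from_rotvec(st['ee_rot']).as_matrix(); plan([.5274,-.1313,.0062],-4.5); print(st['tcp_pos'],st['ft_torque'],'tool z',R[:,2])
s=cam('side'); u,v=map(int,proj(s,[.515,-.12,.03])); cv2.imwrite('pics/fin.png',cv2.resize(s['frame'][v-35:v+35,u-35:u+35],(500,500),interpolation=cv2.INTER_CUBIC))
E
```

```text
time_s: 24.75
tcp_pos: [0.5273, -0.1314, 0.0062]
ee_rot: [-2.305, -2.134, 0.017]
wrist_force: [-20.7, -15.9, 26.2]
gripper_width: 0.0238
grasp_force: 108.7
time_s: 25.42
tcp_pos: [0.5274, -0.1314, 0.0062]
ee_rot: [-2.305, -2.134, 0.017]
wrist_force: [-20.7, -16.3, 26.4]
gripper_width: 0.0239
grasp_force: 108.7
dp [ 0.1  0.  -0. ] roll 0.1 yaw now -4.4 tilt 0.62 j6 -0.2323808660503511
[ 0.52735191 -0.13140202  0.00620103] [-2.1652389   3.47211005 -0.27156886] tool z [-0.00850001 -0.00676027 -0.99994102]
```

View pics/fin.png

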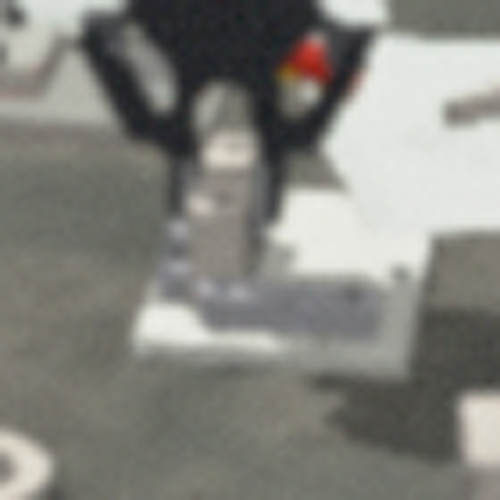

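The view shows the block seated against both fences (foot at (225,270), touching the long fence at (180,260) and the short fence at (290,295)). The residual z-moment suggests a slight yaw mismatch, so I'll test with a small roll.

```bash
T="python3 -c \"
from h import *
st=bot.sense(); print('T',st['ft_torque']); plan([.5274,-.1313,.0062],-4.5)\""
python3 -m handwheel '[{"hand":1,"dp":[0,0,0],"roll":0.2},{"hand":1,"dp":[0,0,0],"roll":0.4},{"hand":1,"dp":[0,0,0],"roll":0.5},{"hand":1,"dp":[0,0,0],"roll":0.5},{"hand":1,"dp":[0,0,0],"roll":0.5},{"hand":1,"dp":[0,0,0],"roll":0.5},{"hand":1,"dp":[0,0,0],"roll":0.5},{"hand":1,"dp":[0,0,0],"roll":0.5}]'; eval "$T"
python3 -m handwheel '[{"hand":1,"dp":[0,0,0],"roll":0.2},{"hand":1,"dp":[0,0,0],"roll":0.4},{"hand":1,"dp":[0,0,0],"roll":0.5},{"hand":1,"dp":[0,0,0],"roll":0.5},{"hand":1,"dp":[0,0,0],"roll":0.5},{"hand":1,"dp":[0,0,0],"roll":0.5},{"hand":1,"dp":[0,0,0],"roll":0.5},{"hand":1,"dp":[0,0,0],"roll":0.5}]'; eval "$T"
```

```text
time_s: 26.13
tcp_pos: [0.5273, -0.1314, 0.0062]
ee_rot: [-2.311, -2.127, 0.018]
wrist_force: [-20.4, -15.9, 27.4]
gripper_width: 0.0237
grasp_force: 108.5
T [-2.10061613  3.44915025  0.31080369]
dp [0.1 0.  0. ] roll -0.2 yaw now -4.7 tilt 0.66 j6 -0.22553907464830164
time_s: 26.8
tcp_pos: [0.5273, -0.1314, 0.0062]
ee_rot: [-2.318, -2.12, 0.019]
wrist_force: [-20.1, -15.6, 26.5]
gripper_width: 0.0237
grasp_force: 108.6
T [-1.99201899  3.54277553  0.80634756]
dp [0.1 0.1 0. ] roll -0.6 yaw now -5.1 tilt 0.69 j6 -0.21836131258106467
```

Zero moment lies at yaw ≈ -4.55°, which matches the measured nest angle, so I return there.

```bash
python3 -m handwheel '[{"hand":1,"dp":[0,0,0],"roll":-0.3},{"hand":1,"dp":[0,0,0],"roll":-0.6},{"hand":1,"dp":[0,0,0],"roll":-0.8},{"hand":1,"dp":[0,0,0],"roll":-0.8},{"hand":1,"dp":[0,0,0],"roll":-0.8},{"hand":1,"dp":[0,0,0],"roll":-0.8},{"hand":1,"dp":[0,0,0],"roll":-0.8},{"hand":1,"dp":[0,0,0],"roll":-0.8}]'
python3 -c "
from h import *
st=bot.sense(); print('T',st['ft_torque'],st['wrist_force'],st['tcp_pos']); plan([.5274,-.1313,.0062],-4.5)"
```

```text
time_s: 27.47
tcp_pos: [0.5274, -0.1314, 0.0062]
ee_rot: [-2.307, -2.131, 0.017]
wrist_force: [-20.0, -15.6, 26.2]
gripper_width: 0.0235
grasp_force: 108.5
T [-2.15645307  3.46994654  0.02788035] [-20.04856174 -15.64844033  26.21873338] [ 0.52735506 -0.13141718  0.00621001]
dp [0.1 0.  0. ] roll -0.1 yaw now -4.6 tilt 0.64 j6 -0.22956768033916197
```

```bash
python3 -c "
from station import hand_in
print(hand_in())"
```

```text
the job is handed in; nothing more can be done
None
```

I handed the job in with the block on the plate in the corner of the nest, still gripped at about 108 N and pushing about 20 N on the long fence, 16 N on the short fence and 26 N down; the tool leaned about 0.6° towards the fences, and I could not check by camera whether the block leans with it.

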